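# Pop the tall battery pack out of the charger and trap it

### The arm

A 6-joint arm with a two-finger parallel gripper is mounted at the origin on the work surface. World frame = base frame: x ahead of the robot, y to its left, z up, the work surface at z = 0. Lengths are in m, angles in rad, forces in N, time in s.
With the tool pointing down it reaches from about 0.375 to 0.9 m from the base axis. Payload 3.1 kg.
Tool frame: the origin (TCP) lies midway between the tips of the shut fingers; the grasp point (between the pads) lies 19 mm behind it (manip.hold_point_z is the distance from the TCP to the grasp point, in m); x points along the fingers, y is the direction in which the jaws open and shut, and the axes are right-handed (so a half turn about x gives the same grasp; the last joint's range is limited). The gripper opens to 85 mm and grips with 20 to 120 N. Pads are 22 mm wide; open, the fingers measure 114 mm over their backs; the gripper's body (76 mm by 85 mm) begins 54 mm behind the grasp point. The pads swing forward as they close: fully open they stand 13 mm farther back than shut.
Start: joints at [1.071, 0.527, 1.433, -0, 1.181, -0.178], TCP at [0.197, 0.593, 0.202] pointing down, gripper open.
Joint ranges: [-3.08, 3.08], [-0.75, 2.2], [0.22, 2.44], [-1.43, 4.57], [0, 2.65], [-2.85, 2.85]. Speed limits (rad/s): [2.79, 2.79, 3.14, 3.14, 3.14, 3.14].

### API

Orientations are given as a unit quaternion [x, y, z, w].
In Python, from station import manip, snapshot gives the robot as it stands.
- The arm moves only by the shell command python3 -m crank 'ROWS' [FORCE]. ROWS is JSON, a list of rows, each a list of 5 numbers: the finger opening in m, from 0 to 0.0854, then the shift along the tool's x, y, z in m, then the turn about the tool's x in rad. In form: [[grip, tx, ty, tz, yaw], ...]. A call has 1 to 5 rows; each row shifts and turns the commanded pose from where the row before left it, along the tool's axes as they then stand; what a row does not reach is not made up. A row lasts 1/10 s, in which the tool goes at most 50 mm and 8.59 degrees, less where a joint would pass 70% of its speed; a pose out of reach is approached as far as the arm can. A call is refused whole if a number of a shift passes 0.05 or a number of a turn 0.15, either way. A call with a gripper value outside its range is refused whole. The fingers move at their own pace and stop on an object; FORCE is the grip in N (left out, the last holds). Time passes only in rows, so rows that do not move let the fingers close. It gives the time, the measured TCP pose, the force and the opening at its end, in the units of the state.
- manip.sense(): the state, without advancing time (a new reading comes with each control period).
- snapshot(name): name is "scene" or "top" or "wrist"; returns a dict with "image" (420x560x3 uint8, blue, green, red), "range_z" (420x560 float32, m along the optical axis (not along the pixel's ray), 0 where there is no reading), "vertical_fov" (degrees; the focal length in pixels is half the picture's height over the tangent of half this angle, whatever the lens; pixels are square), "cx", "cy" (the principal point, pixels), "extrinsics" (4x4, takes a point from world to camera coordinates); the wrist camera has in their place "T_tool_cam" (4x4, takes a point from camera to tool coordinates, whose origin is the TCP and whose axes are the tool frame's). Camera axes: x right, y up, looking along -z (the intrinsics and any distortion apply to the point x, -y, -z); pixel columns grow to the right and rows downward; lengths in m; the calibration is good to about 2 mm. A picture is of the moment at which its call begins: read the wrist's pose just before it.
- manip.sign_off(): hands the job in, once; it reports no verdict.
The state is a dict: "t": time; "q": joint angles; "qd": joint speeds; "tau": joint torques, N m; "tcp_pos": TCP position; "tool_rot": TCP orientation; "force": force on the tool from outside, world axes, zero at the start; "ft_torque": the same for the moment, N m; "finger_gap": opening from 0.0 (shut) to 1.0 (fully open).
Only numpy, scipy, OpenCV 4.12 (cv2) and the standard library are available. Lean on these libraries where they do the work, as an engineer would, in place of code of your own. Each camera call takes 0.05 s, during which the arm holds its last target.

### The job

Eject the taller of the two battery packs from the desk charger with bare fingertips: press down the thumb pad beside that pack's bay with one finger, while the other finger waits about a finger's breadth in front of the pack, so that the pack springs out against it and is stopped before it is more than half out. Do not lift the pack, leave the lower pack locked in its bay, and leave everything else on the cabinet where it stands. Finish while still holding: the sprung-out pack stays pressed against the waiting finger to the end.

Things in the scene. Friction and masses are not known exactly. Their poses are not given: they have to be found in the camera images.
- charger: Grey plastic two-bay desk charger, fixed, 164 (x) x 168 (y) mm, base 12 mm thick. Origin on the cabinet surface, midway between the bays. +x runs from its open front (nearer the robot) to its back, +y to the left seen from the robot, z up. Side walls and consoles, x -33 to 58, rise to z = 24 mm; rear housing, x 58 to 98, to z = 58; bare front apron, x -66 to -33, at z = 12.
- left_mouth (a point): Left bay: the point on its floor (z = 12 mm) below the front face of a seated pack, in the charger's frame x = -20, y = +26. The bay is open above and in front. A dark latch tongue, 7 mm long in x, z 14 to 23 mm, stands just before the outer edge of the pack's front, reaching 3.5 mm over it.
- right_mouth (a point): Right bay: the same, in the charger's frame x = -20, y = -26 mm.
- tall_pack: Tall dark plastic battery pack, 70 (x) x 38.4 (y) x 40 (z) mm, 0.19 kg, seated in the left or right bay (varies). Origin at the centre of its underside, axes as the charger's. Only the latch tongue holds it: a spring behind (5 N, 1.5 N after 36 mm) drives it out towards the charger's -x. Freed, it shoots out in 0.1 s and, unless stopped, slides off the charger.
- tall_pack_front (a point): Centre of the tall pack's front face (the face towards the charger's -x), 20 mm above its underside.
- low_pack: Low dark plastic battery pack, same 70 x 38.4 mm outline but 20.5 mm high, 0.10 kg, seated in the other bay on the same kind of spring and latch. It must stay locked there. Origin at the centre of its underside.
- left_pad_top (a point): Centre of the top of the left thumb pad (24 x 22 mm, ribbed, dark), which frees the left bay's (+y) pack. In the charger's frame at x = -4, y = +68, z = 34 mm; it goes straight down 7 mm, to z = 27, 3 mm above the console round it.
- right_pad_top (a point): The same for the right thumb pad, which frees the right bay's (-y) pack; in the charger's frame at x = -4, y = -68, z = 34 mm.
- left_pad (a joint): Left thumb pad, m: 0 up, 0.007 fully down; spring returned. The tongue lets the pack go at 4 to 5.5 mm; the whole press takes about 5 N.
- right_pad (a joint): Right thumb pad, m: the same.
- queen: Bystander: black plastic chess queen, 83 mm tall, base 35 mm, standing in front of the charger. Origin at the centre of its foot.
- flashlight: Bystander: aluminium flashlight on its side, 120 mm long, 32 mm thick, to the left of the charger. Origin under its middle.
- chapel_ruin: Bystander: white resin model of a ruined chapel, 85 x 115 x 95 mm. Origin at the centre of its underside.
- pot: Bystander: green ceramic plant pot, 100 mm across, 85 mm high, about 105 with its plant. Origin at the centre of its underside.
- mug: Bystander: white ceramic mug, 80 mm across, 92 mm high. Origin at the centre of its underside.
- photo_light: Bystander: small dark LED photo light on a foot, 135 mm wide, 117 mm high, at the back. Origin at the centre of its underside.
- tape_measure: Bystander: dark tape-measure case lying flat, 66 x 66 x 30 mm, to the right of the charger. Origin at the centre of its underside.
There are look-alikes about, which are no part of the job. Of the things shaped like the charger, the grey one is meant. What is shaped like the tall_pack but green is not meant.

How it is judged:
By the outcome, as a careful person would: the job done as asked, in the order asked, and still so for the second after the job is handed in, while the arm keeps its last pose, push and grip.
It also fails if it takes over 29 s, if anything falls off the work surface, if the arm or the gripper's body presses on something with over 40 N, if the wrist force passes 120 N, or if a joint passes its speed limit or range.

## Working session

There is one attempt and no reset: what is moved stays moved. The work goes in short steps, Python scripts to look and compute and a shell command to move; the robot and the scene stay as the last step left them, time stands still between calls to the robot, and variables do not carry over. Pictures are saved under pics/ and viewed, and the job is handed in when it is done.

```bash
ls; mkdir -p pics
cat > h.py <<'E'
import numpy as np,cv2
from station import manip,snapshot
def deproj(s,u,v,T=None,z=None):
    H,W=s['range_z'].shape
    f=H/2/np.tan(np.radians(s['vertical_fov'])/2)
    d=s['range_z'][int(round(v)),int(round(u))] if z is None else z
    p=np.array([(u-s['cx'])/f*d,-(v-s['cy'])/f*d,-d,1.])
    M=np.linalg.inv(s['extrinsics']) if T is None else T@s['T_tool_cam']
    return (M@p)[:3]
E
python3 - <<'E'
from h import *
print(manip.sense())
for n in ("scene","top"):
    s=snapshot(n); cv2.imwrite(f'pics/{n}0.png',s['image']); np.savez(f'{n}0.npz',**s)
    print(n,{k:v for k,v in s.items() if k not in('image','range_z')})
E
```

```text
pics
{'t': 0.0, 'q': array([ 1.07150662e+00,  5.28493944e-01,  1.43389901e+00,  9.49958108e-07,
        1.18139999e+00, -1.78513419e-01]), 'qd': array([-6.03045329e-04, -3.74800850e-05,  7.67021972e-04, -8.73555077e-04,
        1.02115223e-03,  2.92454459e-04]), 'tau': array([ 5.49498855e-04, -4.42349625e+01, -1.78024113e+01, -3.39094941e-04,
        8.56089173e-03,  1.77752948e-06]), 'tcp_pos': array([0.19666532, 0.59243115, 0.20101767]), 'tool_rot': array([ 0.11219242,  0.6982898 , -0.11365956,  0.69777197]), 'force': array([ 0.16061942,  0.60427397, -0.50084727]), 'ft_torque': array([ 0.03282005,  0.00031603, -0.02796579]), 'finger_gap': 0.995675549118948}
scene {'vertical_fov': 48.68547797160365, 'cx': 277.25373068292515, 'cy': 209.3626937524383, 'extrinsics': array([[ 0.77276062,  0.63464586,  0.00810299, -0.40296467],
       [-0.40189952,  0.47940199,  0.78016057,  0.15625802],
       [ 0.49124109, -0.60613395,  0.62552684, -1.42854477],
       [ 0.        ,  0.        ,  0.        ,  1.        ]])}
top {'vertical_fov': 46.91162019694133, 'cx': 277.49216701696196, 'cy': 208.12437790518453, 'extrinsics': array([[-1.39281353e-03, -9.99958862e-01,  8.96295434e-03,
         1.58550915e-02],
       [ 9.87737880e-01,  2.35749112e-05,  1.56121360e-01,
        -5.50265077e-01],
       [-1.56115149e-01,  9.07049747e-03,  9.87697214e-01,
        -1.37755618e+00],
       [ 0.00000000e+00,  0.00000000e+00,  0.00000000e+00,
         1.00000000e+00]])}
```

View pics/scene0.png

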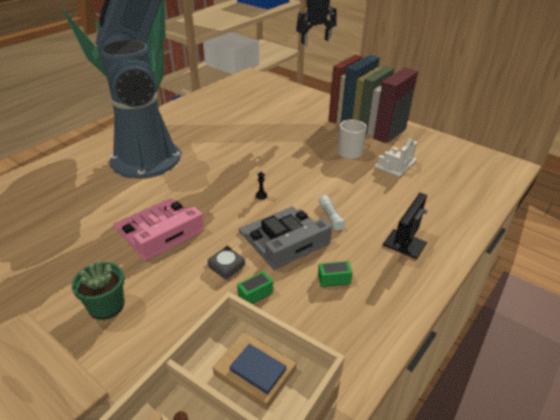

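View pics/top0.png

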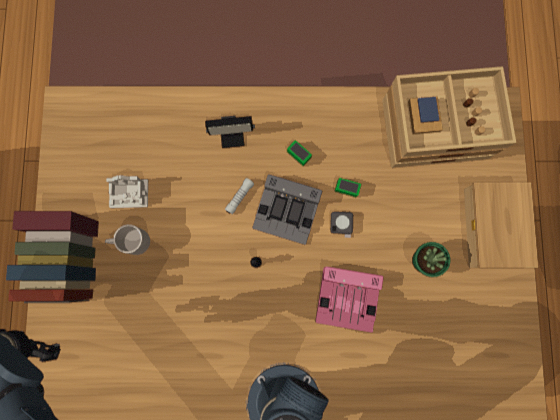

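The grey charger is at top-image pixel (288,208). The pink one at (350,298) and the green packs at (299,152) and (348,187) are look-alikes. Next I'll crop the grey charger.

Run:
```python
from h import *
a=dict(np.load('top0.npz'));b=dict(np.load('scene0.npz'))
A=cv2.resize(a['image'][165:255,240:335],None,fx=6,fy=6,interpolation=cv2.INTER_CUBIC)
B=cv2.resize(b['image'][195:270,230:340],None,fx=7,fy=7,interpolation=cv2.INTER_CUBIC)
cv2.imwrite('pics/topc.png',A);cv2.imwrite('pics/scenec.png',B)
# world map of top
s=a;H,W=s['range_z'].shape;f=H/2/np.tan(np.radians(s['vertical_fov'])/2)
u,v=np.meshgrid(np.arange(W),np.arange(H));d=s['range_z']
P=np.stack([(u-s['cx'])/f*d,-(v-s['cy'])/f*d,-d,np.ones_like(d)],-1)@np.linalg.inv(s['extrinsics']).T
P=P[...,:3];np.save('Ptop.npy',P)
for n,(x,y) in dict(table=(200,300),queen=(256,262),ch=(288,208),torch=(240,196),tape=(342,223)).items():print(n,P[y,x].round(3))
np.set_printoptions(linewidth=250)
print((P[170:250:3,244:332:3,2]*1000).astype(int))
```

```text
table [ 0.284  0.243 -0.001]
queen [0.391 0.076 0.08 ]
ch [ 0.554 -0.016  0.024]
torch [0.589 0.127 0.027]
tape [ 0.508 -0.175  0.032]
[[   0   -5   -1   -1   -6   -2   -1   -1    0   -3   -5    3   -4    5    1    0    0    0   -4   -2   -6    0   -2    0    0   -2    1    0   -1   -3]
 [   1    3   -3   -1    1    4    1    1    0    0    5    3    1    2   -2    0    1    4    2    0   -7    0   -5    0    2    0   -1    1   -6    0]
 [   3    0   -1    1    0    1    0   -2   50   56   55    5   -3    0    1   -1   -2   -3    0    0   -4    2    2   -4    2   -1    0   -3   -6    0]
 [  -4   27   -2   -1    3    2    0    2   60   58   54   59   58   54   -9   -4    0 1446    5    0   -1    3   -2   -1    0   -2   -5   -6   -2    6]
 [  26   24   30   -3    1    0    0   52   59   62   55   62   60   59   53   56   57   -1    1   -3    1    3   -2   -2    0    0    3    1    0   -3]
 [  22   30   20   13    3    0   -3   53   58   59   58   54   62   57   55   55   53   56   57   59 1446   -4   -7   -2    0    1    1   -2   -5   -1]
 [  27   23   15   -1    0   -1   -3   34   51 
[... 2466 characters left out ...]
2   14    9   14   15    7   12   11   10   13    0    0    3    0    1   -6   -2   -3]
 [   0   -3   -2   -3    0    0   -3   -2    4   -4    1    4   -8    6    6    9    7    5   13   14    6   16    0    2   -6    2    0   -1   -1    5]
 [   2    0 1446   -7   -3   -1    2    1    3   -1    1    0    3   -2    4   -6    1    5   12   12   13    5    2    1    0   -3    0    0    4    2]
 [   0   -4   -4   -2    0    0   -4    1   -2    1   -4   -3   -6    1    0    0   -1   -1    3    0    2   -5    0    0    1   -5    0    4    1   -8]
 [  -2   -5   -4   -2   -4   -4    0    0   -3   -4    0    0   -2    2   -2    1   -2   -7   -3   -3    0    2   -1    0    1   -3    1   -6   -4    4]]
```

View pics/topc.png

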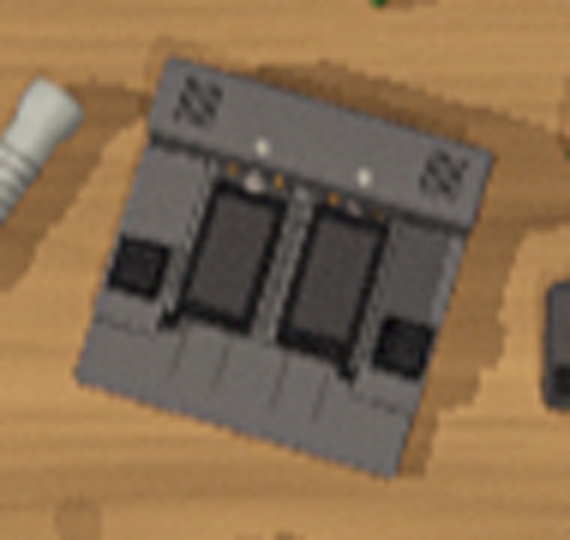

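View pics/scenec.png

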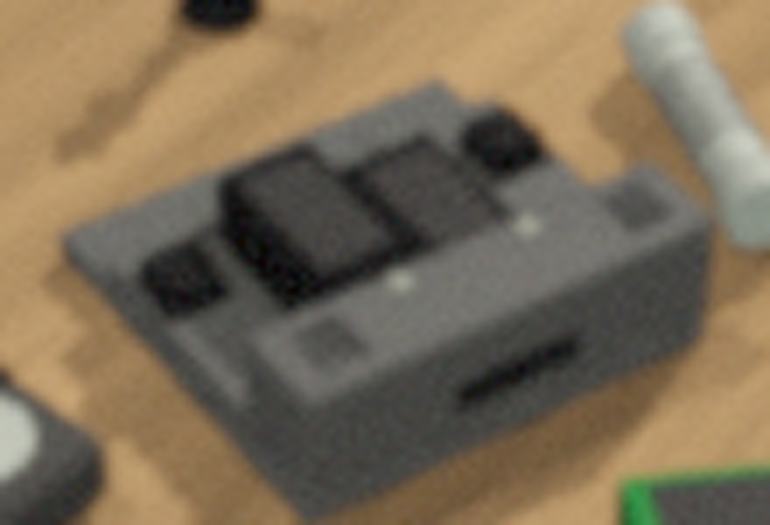

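The depth map puts the right bay's pack top at about 51 mm and the left's at about 30 mm. The scene crop agrees, since the block at crop (300,220) stands tall. So the tall pack is in the right bay, and the pad to press is the right one at top crop (403,347). Next is the charger pose.

```bash
cat >> h.py <<'E'
def onplane(s,u,v,z,T=None):
    a=deproj(s,u,v,T,0.1);b=deproj(s,u,v,T,1.0)
    return a+(b-a)*(z-a[2])/(b[2]-a[2])
def rigid(L,Wd):
    L=np.array(L)[:,:2];Wd=np.array(Wd)[:,:2];l0=L.mean(0);w0=Wd.mean(0)
    a=L-l0;b=Wd-w0
    th=np.arctan2((a[:,0]*b[:,1]-a[:,1]*b[:,0]).sum(),(a*b).sum())
    R=np.array([[np.cos(th),-np.sin(th)],[np.sin(th),np.cos(th)]])
    t=w0-R@l0
    return th,t,(L@R.T+t-Wd)*1000
E
python3 - <<'E'
from h import *
from scipy.spatial.transform import Rotation as R
s=dict(np.load('top0.npz'))
c=lambda x,y:(240+(x+.5)/6-.5,165+(y+.5)/6-.5)
pts=[((77,380),(-66,84,12)),((397,477),(-66,-84,12)),((493,158),(98,-84,58)),((170,58),(98,84,58)),
((139,267),(-4,68,34)),((403,347),(-4,-68,34))]
L=[np.array(p[1])/1000 for p in pts]
Wd=[onplane(s,*c(*p[0]),p[1][2]/1000) for p in pts]
th,t,r=rigid(L,Wd);print(np.degrees(th),t);print(r.round(1))
# depth check: mean heights in tall region
m=manip.sense();print(R.from_quat(m['tool_rot']).as_matrix().round(3))
E
```

```text
-17.02538329144861 [ 0.53243385 -0.00734637]
[[-1.6  2.3]
 [-2.4  0.2]
 [ 2.7 -2.5]
 [ 2.1  0.7]
 [-0.3 -0.1]
 [-0.4 -0.6]]
[[-0.001  0.315  0.949]
 [-0.002  0.949 -0.315]
 [-1.    -0.002 -0.   ]]
```

```bash
cat >> h.py <<'E'
from scipy.spatial.transform import Rotation as Ro
def state():
    m=manip.sense();T=np.eye(4);T[:3,:3]=Ro.from_quat(m['tool_rot']).as_matrix();T[:3,3]=m['tcp_pos'];return m,T
def ch2w(th,t,l):
    c,s=np.cos(th),np.sin(th);l=np.array(l)/1000.
    return np.array([t[0]+c*l[0]-s*l[1],t[1]+s*l[0]+c*l[1],l[2]])
E
python3 - <<'E'
from h import *
m,T=state()
th,t=np.radians(-17.03),[.5324,-.0073]
g=ch2w(th,t,(-28,-46,0));g[2]=.2
print(g,T[:3,:3].T@(g-T[:3,3]))
E
```

```text
[ 0.49215563 -0.04308254  0.2       ] [ 0.00194736 -0.50997961  0.48079874]
```

```bash
python3 -m crank '[[0.045,0,-0.034,0.032,0],[0.045,0,-0.034,0.032,0],[0.045,0,-0.034,0.032,0],[0.045,0,-0.034,0.032,0],[0.045,0,-0.034,0.032,0]]' 20; python3 -m crank '[[0.045,0,-0.034,0.032,0],[0.045,0,-0.034,0.032,0],[0.045,0,-0.034,0.032,0],[0.045,0,-0.034,0.032,0],[0.045,0,-0.034,0.032,0]]'
```

```text
t: 0.6
tcp_pos: [0.2954, 0.3795, 0.2017]
tool_rot: [0.112, 0.698, -0.113, 0.698]
force: [0.5, -0.4, 0.5]
finger_gap: 0.527
t: 1.1
tcp_pos: [0.3937, 0.1678, 0.2019]
tool_rot: [0.113, 0.698, -0.113, 0.698]
force: [1.6, -0.1, -0.0]
finger_gap: 0.529
```

```bash
python3 -m crank '[[0.045,0,-0.034,0.032,0],[0.045,0,-0.034,0.032,0],[0.045,0,-0.034,0.032,0],[0.045,0,-0.034,0.032,0],[0.045,0,-0.034,0.032,0]]';python3 -m crank '[[0.045,0,0,0,-0.14],[0.045,0,0,0,-0.14],[0.045,0,0,0,-0.14],[0.045,0,0,0,-0.14],[0.045,0,0,0,-0.14]]';python3 -m crank '[[0.045,0,0,0,-0.12],[0.045,0,0,0,0]]'
python3 - <<'E'
from h import *
m,T=state();s=snapshot('wrist');np.savez('w1.npz',T=T,**s)
cv2.imwrite('pics/w1.png',s['image']);print(T.round(3),m['q'],m['force'],s['T_tool_cam'].round(3),s['vertical_fov'])
E
```

```text
t: 1.6
tcp_pos: [0.4919, -0.0441, 0.2018]
tool_rot: [0.113, 0.698, -0.113, 0.698]
force: [0.7, -0.8, 0.1]
finger_gap: 0.529
t: 2.1
tcp_pos: [0.4914, -0.0422, 0.2017]
tool_rot: [-0.135, 0.694, 0.135, 0.694]
force: [-0.5, -0.4, -0.4]
finger_gap: 0.533
t: 2.3
tcp_pos: [0.4914, -0.0421, 0.2017]
tool_rot: [-0.174, 0.685, 0.175, 0.685]
force: [0.2, -0.3, -0.3]
finger_gap: 0.528
[[-0.001 -0.479  0.878  0.491]
 [ 0.     0.878  0.479 -0.042]
 [-1.     0.001 -0.001  0.202]
 [ 0.     0.     0.     1.   ]] [-3.12546609e-01  3.51885801e-01  1.75605202e+00 -4.42076683e-05
  1.03449448e+00 -2.38228677e+00] [ 0.16160709 -0.32877497 -0.29252226] [[-0.     0.269 -0.963 -0.174]
 [ 1.    -0.    -0.    -0.   ]
 [-0.    -0.963 -0.269 -0.067]
 [ 0.     0.     0.     1.   ]] 60.34358375416218
```

View pics/w1.png

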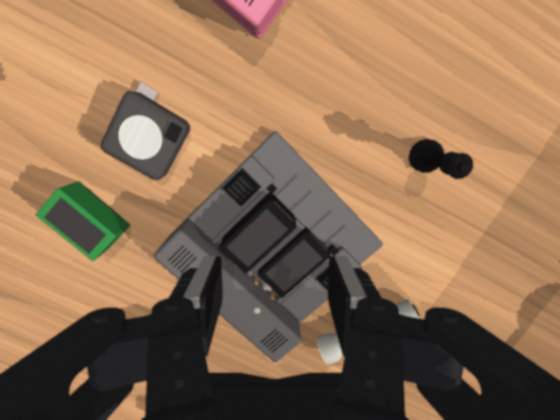

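The wrist view shows the tall pack at (260,232), the right pad at (241,187), and fingertips at about (205,270) on the -y side and (345,270) on the +y side. I'll enlarge it to refine the pose.

Run:
```python
from h import *
s=dict(np.load('w1.npz'));
cv2.imwrite('pics/w1c.png',cv2.resize(s['image'][120:320,145:395],None,fx=3,fy=3,interpolation=cv2.INTER_CUBIC)[:600])
print([k for k in s], s['cx'],s['cy'])
# predicted pixels
T=s['T'];f=210/np.tan(np.radians(float(s['vertical_fov']))/2)
for l in [(-66,-84,12),(-66,84,12),(98,-84,58),(98,84,58),(-4,-68,34)]:
    p=np.linalg.inv(T@s['T_tool_cam'])@np.append(ch2w(np.radians(-17.03),[.5324,-.0073],l),1)
    print(l,(s['cx']+f*p[0]/-p[2]).round(1),(s['cy']-f*p[1]/-p[2]).round(1))
```

```text
['T', 'image', 'range_z', 'vertical_fov', 'cx', 'cy', 'T_tool_cam'] 274.70018368070373 210.63559285283176
(-66, -84, 12) 273.8 124.5
(-66, 84, 12) 383.8 240.0
(98, -84, 58) 149.3 251.6
(98, 84, 58) 274.1 360.3
(-4, -68, 34) 239.4 184.0
```

View pics/w1c.png

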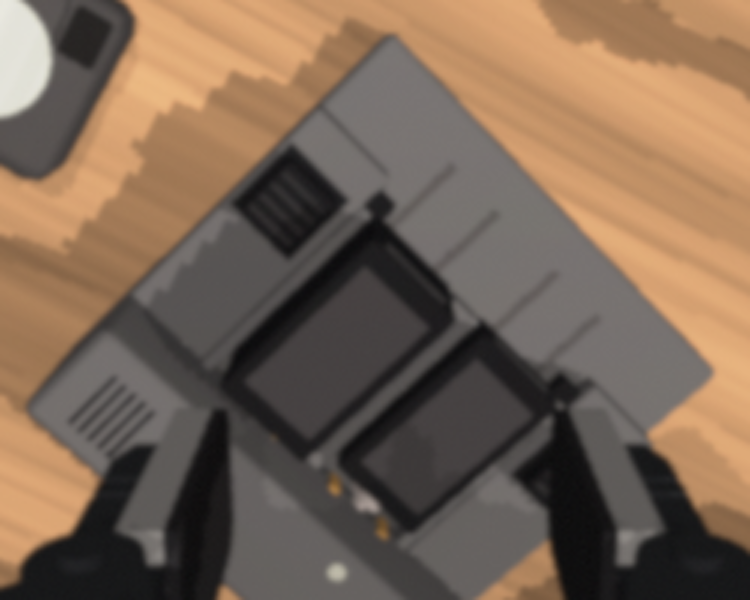

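Run:
```python
from h import *
s=dict(np.load('w1.npz'));T=s['T']
c=lambda x,y:(145+(x+.5)/3-.5,120+(y+.5)/3-.5)
pts=[((393,36),(-66,-84,12)),((712,372),(-66,84,12)),((30,407),(98,-84,58)),((290,203),(-4,-68,34)),((453,320),(-20,-6.8,52)),((375,222),(-20,-45.2,52)),((222,380),(50,-45.2,52))]
L=[np.array(p[1])/1000 for p in pts]
Wd=[onplane(s,*c(*p[0]),p[1][2]/1000,T) for p in pts]
th,t,r=rigid(L,Wd);print(np.degrees(th),t);print(r.round(1))
# finger points in tool frame
H,W=s['range_z'].shape;f=H/2/np.tan(np.radians(s['vertical_fov'])/2)
u,v=np.meshgrid(np.arange(W),np.arange(H));d=s['range_z']
P=np.stack([(u-s['cx'])/f*d,-(v-s['cy'])/f*d,-d,np.ones_like(d)],-1)@s['T_tool_cam'].T
ok=(d>0.02)&(P[...,0]<0.05)
for vv in range(240,330,8):
    us=np.where(ok[vv])[0]
    print(vv,[(int(x),*(P[vv,x,:3]*1000).round().astype(int)) for x in us[::8]])
```

```text
-17.24133154055652 [ 0.53495651 -0.00420944]
[[-2.8 -1.4]
 [-1.5  2.7]
 [ 1.1 -3.1]
 [ 0.3  0. ]
 [-1.5  1.6]
 [ 3.1  1.4]
 [ 1.3 -1.1]]
240 []
248 []
256 [(203, np.int64(-38), np.int64(-29), np.int64(-11)), (211, np.int64(-38), np.int64(-26), np.int64(-10)), (219, np.int64(-37), np.int64(-23), np.int64(-10)), (337, np.int64(-37), np.int64(25), np.int64(-10)), (345, np.int64(-38), np.int64(28), np.int64(-11))]
264 [(199, np.int64(-46), np.int64(-29), np.int64(-10)), (207, np.int64(-46), np.int64(-26), np.int64(-10)), (215, np.int64(-46), np.int64(-23), np.int64(-10)), (329, np.int64(-36), np.int64(23), np.int64(-6)), (337, np.int64(-46), np.int64(24), np.int64(-10)), (345, np.int64(-45), np.int64(27), np.int64(-10))]
272 [(183, np.int64(-44), np.int64(-36), np.int64(-6)), (191, np.int64(-45), np.int64(-32), np.int64(-7)), (199, np.int64(-53), np.int64(-28), np.int64(-10)), (207, np.int64(-52), np.int64(-25), np.int64(-10)), (215, np.int64(-47), np.int64(-23), np.int64(-8)), (329, np.int64(-37), np.int64(22), np.int64(-3)), (337, np.int64(-53), np.int64(23), np.int64(-10)), (345, np.i
[... 7431 characters left out ...]
int64(-89), np.int64(27), np.int64(-12)), (385, np.int64(-88), np.int64(30), np.int64(-11)), (393, np.int64(-89), np.int64(31), np.int64(-11)), (401, np.int64(-81), np.int64(37), np.int64(-6)), (409, np.int64(-82), np.int64(39), np.int64(-6)), (417, np.int64(-82), np.int64(41), np.int64(-7)), (425, np.int64(-85), np.int64(42), np.int64(-8)), (433, np.int64(-88), np.int64(43), np.int64(-10)), (441, np.int64(-89), np.int64(44), np.int64(-11)), (449, np.int64(-89), np.int64(47), np.int64(-11)), (457, np.int64(-90), np.int64(48), np.int64(-12)), (465, np.int64(-89), np.int64(51), np.int64(-11)), (473, np.int64(-90), np.int64(53), np.int64(-12)), (481, np.int64(-89), np.int64(55), np.int64(-11))]
```

Run:
```python
from h import *
print(manip.hold_point_z,[k for k in dir(manip) if k[0]!='_'])
s=snapshot('scene')
m,T=state();f=210/np.tan(np.radians(s['vertical_fov'])/2)
def px(p):
    q=s['extrinsics']@np.append(p,1);return (s['cx']-f*q[0]/q[2]),(s['cy']+f*q[1]/q[2])
im=cv2.resize(s['image'][60:260,180:380],None,fx=3,fy=3,interpolation=cv2.INTER_CUBIC)
for x,c in((0,(0,0,255)),(-.036,(0,255,0))):
  for y in(-.0225,.0225):
    a=px((T@[x,y,0,1])[:3]);print(x,y,a);cv2.circle(im,(int((a[0]-180)*3),int((a[1]-60)*3)),3,c,-1)
cv2.imwrite('pics/s1.png',im)
```

```text
0.0187 ['PlanningError', 'hold_point_z', 'sense', 'sign_off']
0 -0.0225 (np.float64(253.3014882933588), np.float64(171.9102840356278))
0 0.0225 (np.float64(257.8515305803258), np.float64(160.96707786167045))
-0.036 -0.0225 (np.float64(252.90059039227208), np.float64(157.97184544914575))
-0.036 0.0225 (np.float64(257.5635956894942), np.float64(147.25616129502313))
```

View pics/s1.png

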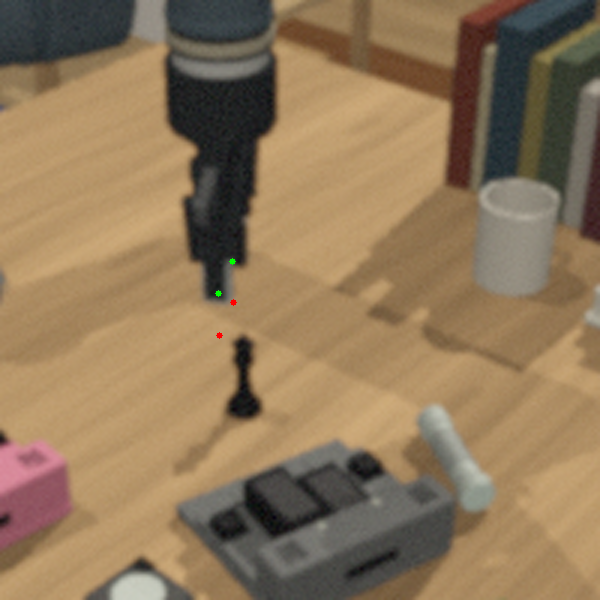

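Both cameras agree that the pad ends lie about 35 mm behind the TCP at this opening, further back than the description implies, so I'll work from the measured tips. First I'll move above the target.

Run:
```python
from h import *
m,T=state()
for th,t in((-17.03,(.5324,-.0073)),(-17.24,(.535,-.0042)),(-17.15,(.5342,-.0052))):
    g=ch2w(np.radians(th),t,(-25.7,-48,0));g[2]=.045
    d=ch2w(np.radians(th),[0,0],(-41.4,40,0))
    print(g,T[:3,:3].T@(g-T[:3,3]),np.degrees(np.arctan2(d[1],d[0])),np.degrees(np.arctan2(T[1,1],T[0,1])))
```

```text
[ 0.49376903 -0.04566845  0.045     ] [ 0.15680817 -0.0042028   0.00036917] 118.95533394897795 118.45914328015701
[ 0.49622866 -0.04242661  0.045     ] [ 0.15680737 -0.0025248   0.00407642] 118.74533394897794 118.45914328015701
[ 0.49548876 -0.04348746  0.045     ] [ 0.1568076  -0.00310487  0.00292039] 118.83533394897793 118.45914328015701
```

```bash
python3 -m crank '[[0.050,0.04,-0.003,0.003,0],[0.050,0.04,0,0,0],[0.050,0.04,0,0,0],[0.050,0.036,0,0,0],[0.050,0,0,0,0]]' 20
python3 - <<'E'
from h import *
m,T=state();s=snapshot('wrist');np.savez('w2.npz',T=T,**s)
cv2.imwrite('pics/w2.png',s['image']);print(T.round(4),m['force'])
E
```

```text
t: 2.9
tcp_pos: [0.4922, -0.0424, 0.0421]
tool_rot: [-0.172, 0.688, 0.176, 0.682]
force: [-0.7, 1.0, 0.0]
finger_gap: 0.584
[[-0.0098 -0.477   0.8789  0.4922]
 [ 0.0032  0.8789  0.477  -0.0424]
 [-0.9999  0.0075 -0.0071  0.0421]
 [ 0.      0.      0.      1.    ]] [-0.65534589  0.98102515  0.03422369]
```

View pics/w2.png

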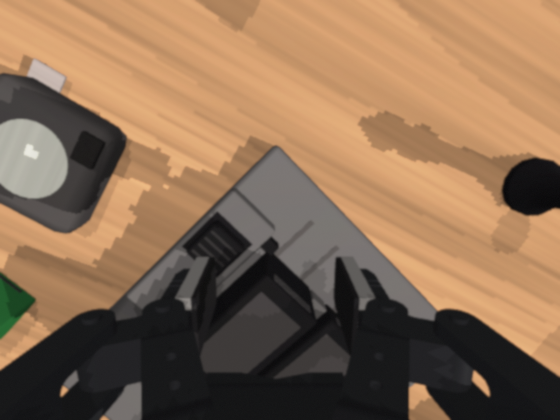

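```bash
python3 -m crank '[[0.050,0,0,0,0],[0.050,0,0,0,0]]'
python3 - <<'E'
from h import *
m,T=state();s=snapshot('wrist');np.savez('w3.npz',T=T,**s)
cv2.imwrite('pics/w3.png',cv2.resize(s['image'][130:330,140:390],None,fx=3,fy=3,interpolation=cv2.INTER_CUBIC));print(T.round(4),m['force'],m['q'])
E
```

```text
t: 3.15
tcp_pos: [0.4974, -0.0439, 0.048]
tool_rot: [-0.175, 0.684, 0.174, 0.686]
force: [0.0, -0.4, 0.3]
finger_gap: 0.585
[[ 0.004  -0.4784  0.8781  0.4974]
 [-0.0013  0.8781  0.4784 -0.0439]
 [-1.     -0.0031  0.0029  0.048 ]
 [ 0.      0.      0.      1.    ]] [ 0.03527069 -0.40094267  0.27731319] [-3.12147352e-01  6.14311796e-01  1.87635505e+00 -1.58308639e-05
  6.46689475e-01 -2.38176734e+00]
```

View pics/w3.png

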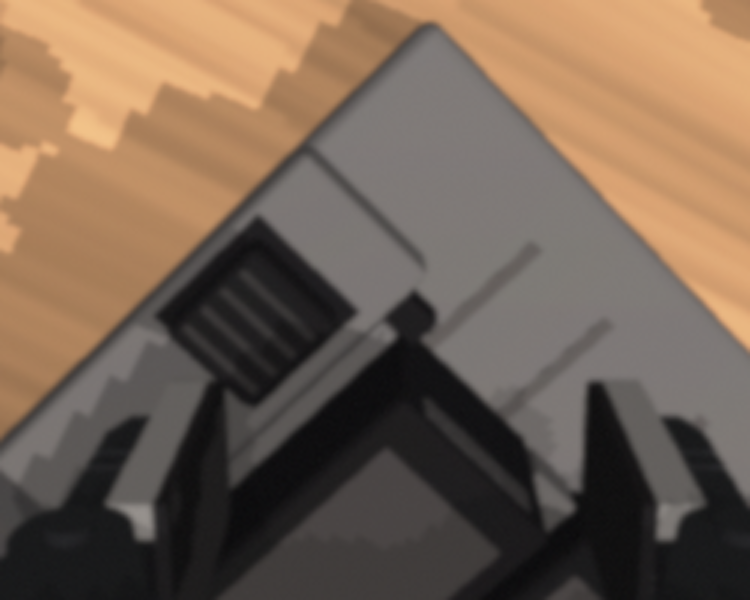

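Run:
```python
from h import *
s=dict(np.load('w3.npz'));T=s['T']
c=lambda x,y:(140+(x+.5)/3-.5,130+(y+.5)/3-.5)
pts=[((432,25),(-66,-84,12)),((258,218),(-16,-79,34)),((355,312),(-16,-57,34)),((255,405),(8,-57,34)),((157,315),(8,-79,34)),((412,315),(-23.5,-43.5,23))]
L=[np.array(p[1])/1000 for p in pts]
Wd=[onplane(s,*c(*p[0]),p[1][2]/1000,T) for p in pts]
th,t,r=rigid(L,Wd);print(np.degrees(th),t);print(r.round(1))
for sel in (slice(1,5),):
  th2,t2,r2=rigid(L[sel],Wd[sel]);print(np.degrees(th2),t2,r2.round(1))
H,W=s['range_z'].shape;f=H/2/np.tan(np.radians(s['vertical_fov'])/2)
u,v=np.meshgrid(np.arange(W),np.arange(H));d=s['range_z']
P=np.stack([(u-s['cx'])/f*d,-(v-s['cy'])/f*d,-d,np.ones_like(d)],-1)@s['T_tool_cam'].T*1000
for vv in (254,256,258,260,264,268):
    us=[x for x in range(190,375,3) if d[vv,x]>.02 and P[vv,x,0]<-20]
    print(vv,[(x,*map(int,P[vv,x,:3].round())) for x in us])
# depth heights in pad, pack
Wp=(P[...,:3]/1000)@T[:3,:3].T+T[:3,3]
for n,(x,y) in dict(pad=(260,310),apron=(450,150),packtop=(390,520),wall=(330,250)).items():
    a,b=c(x,y);print(n,Wp[int(b)-1:int(b)+2,int(a)-1:int(a)+2].reshape(-1,3).mean(0).round(4))
```

```text
-18.293451578503042 [ 0.53515193 -0.00556686]
[[-3.4 -0.4]
 [ 2.3  0.7]
 [ 1.9 -1.9]
 [-0.7 -1.6]
 [-0.2  1.2]
 [ 0.1  1.9]]
-17.411716644957107 [ 0.53332688 -0.00480445] [[ 1.6  0.9]
 [ 0.8 -1.6]
 [-1.6 -1. ]
 [-0.8  1.7]]
254 []
256 []
258 [(196, -39, -32, -10), (199, -39, -30, -10), (202, -41, -29, -11), (205, -40, -28, -10), (208, -40, -26, -11), (211, -41, -25, -11), (214, -35, -25, -8), (337, -39, 25, -10), (340, -40, 26, -11), (343, -40, 27, -11), (346, -40, 28, -10), (349, -39, 30, -10), (352, -40, 31, -10)]
260 [(196, -42, -31, -10), (199, -42, -30, -10), (202, -42, -29, -10), (205, -41, -28, -10), (208, -41, -26, -10), (211, -41, -25, -10), (214, -35, -25, -7), (337, -40, 25, -9), (340, -41, 26, -10), (343, -42, 27, -10), (346, -42, 28, -10), (349, -42, 29, -11), (352, -41, 31, -10)]
264 [(193, -45, -31, -10), (196, -45, -30, -10), (199, -45, -29, -10), (202, -46, -28, -10), (205, -45, -27, -10), (208, -46, -25, -10), (211, -42, -25, -9), (214, -36, -25, -6), (337, -41, 25, -8), (340, -47, 25, -11), (343, -45, 26, -10), (346, -46, 27, -11), (349, -46, 29, -10), (352, -45, 30, -10), (355, -46, 31, -11)]
268 [(190, -49, -32, -10), (193, -50, -30, -11), (196, -50, -29, -11), (199, -49, -28, -10), (202, -51, -27, -11), (205, -49, -26, -10), (208, -48, -25, -10), (211, -43, -25, -7), (214, -36, -25, -4), (337, -41, 25, -7), (340, -47, 25, -9), (343, -50, 25, -11), (346, -49, 27, -10), (349, -49, 28, -10), (352, -50, 29, -11), (355, -49, 30, -10), (358, -49, 31, -10)]
pad [ 0.5076 -0.0684  0.0359]
apron [ 0.4685 -0.0502  0.0141]
packtop [ 0.5244 -0.0324  0.054 ]
wall [ 0.4945 -0.062   0.0257]
```

```bash
python3 -m crank '[[0.050,0.009,0.002,-0.002,0],[0.050,0.009,0,0,0],[0.050,0.009,0,0,0],[0.050,0.009,0,0,0],[0.050,0,0,0,0]]';python3 -m crank '[[0.050,0,0,0,0],[0.050,0,0,0,0]]'
python3 - <<'E'
from h import *
m,T=state();s=snapshot('wrist');np.savez('w4.npz',T=T,**s)
cv2.imwrite('pics/w4.png',cv2.resize(s['image'][130:330,140:390],None,fx=3,fy=3,interpolation=cv2.INTER_CUBIC));print(T.round(4),m['force'])
s=snapshot('scene');cv2.imwrite('pics/s4.png',cv2.resize(s['image'][140:270,210:350],None,fx=4,fy=4,interpolation=cv2.INTER_CUBIC))
E
```

```text
t: 3.7
tcp_pos: [0.4921, -0.0424, 0.0085]
tool_rot: [-0.174, 0.686, 0.175, 0.684]
force: [-0.2, 0.5, -0.1]
finger_gap: 0.585
t: 3.9
tcp_pos: [0.4932, -0.0427, 0.01]
tool_rot: [-0.175, 0.685, 0.175, 0.685]
force: [0.6, 0.1, -0.2]
finger_gap: 0.584
[[ 0.     -0.4787  0.878   0.4932]
 [ 0.      0.878   0.4787 -0.0427]
 [-1.     -0.      0.      0.01  ]
 [ 0.      0.      0.      1.    ]] [ 0.6474732   0.08229011 -0.24249549]
```

View pics/w4.png

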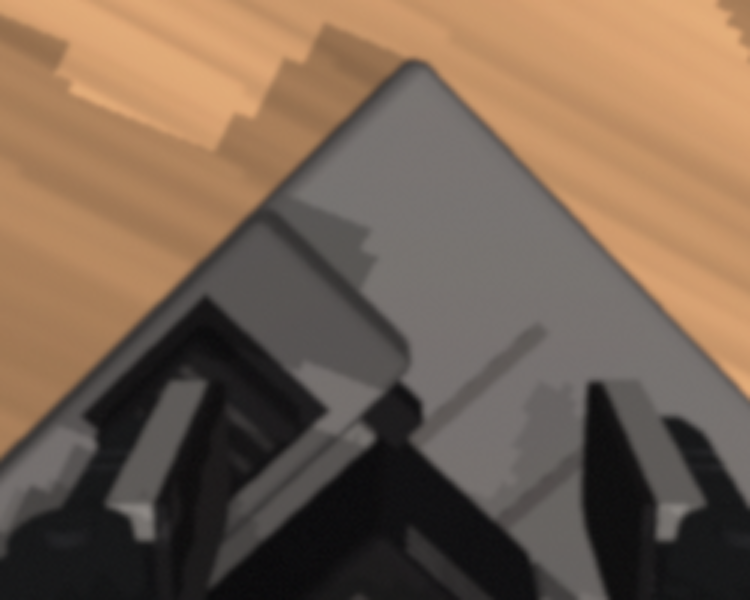

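View pics/s4.png

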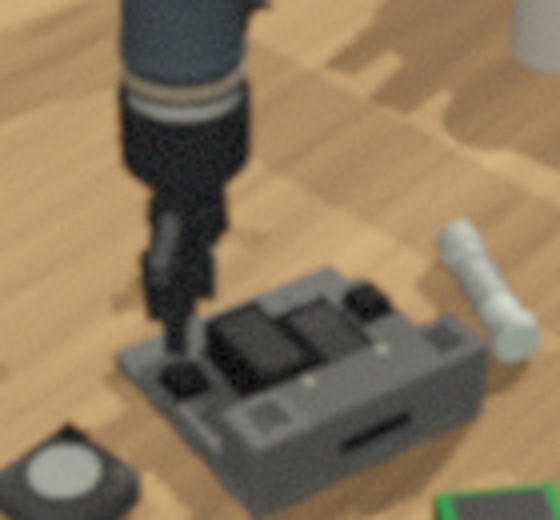

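Run:
```python
from h import *
s=dict(np.load('w4.npz'));T=s['T']
c=lambda x,y:(140+(x+.5)/3-.5,130+(y+.5)/3-.5)
pts=[((418,60),(-66,-84,12)),((205,298),(-16,-79,34)),((327,410),(-16,-57,34)),((395,412),(-23.5,-43.5,23)),((85,412),(8,-79,34))]
L=[np.array(p[1])/1000 for p in pts]
Wd=[onplane(s,*c(*p[0]),p[1][2]/1000,T) for p in pts]
def loc(th,t,p):
    d=p[:2]-t;C,S=np.cos(th),np.sin(th);return np.array([C*d[0]+S*d[1],-S*d[0]+C*d[1]])*1000
for sel in([0,1,2,3,4],[1,2,4],[1,2,3]):
  th,t,r=rigid([L[i] for i in sel],[Wd[i] for i in sel]);print(np.degrees(th),t);print(r.round(1).tolist())
  for y,z in((-.0288,.0003),(.0288,.0003),(.025,.011),(.025,-.0105),(.0325,.011)):print(y,z,loc(th,t,(T@[-.035,y,z,1])[:3]).round(1))
for vv in(255,256,257,258):
  print([(x,s['range_z'][vv,x].round(3)) for x in(200,205,208,340,346,350)])
```

```text
-19.242255918116747 [ 0.53513599 -0.00662696]
[[-3.8, 0.2], [2.1, 0.5], [2.2, -2.5], [-0.3, 1.3], [-0.1, 0.5]]
-0.0288 0.0003 [ -6.2 -66.9]
0.0288 0.0003 [-48.9 -28.3]
0.025 0.011 [-38.9 -22.9]
0.025 -0.0105 [-53.3 -38.8]
0.0325 0.011 [-44.4 -17.9]
-17.843854081320476 [ 0.53215457 -0.00536867]
[[0.8, 0.7], [0.4, -2.0], [-1.2, 1.3]]
-0.0288 0.0003 [ -4.6 -67.1]
0.0288 0.0003 [-46.3 -27.4]
0.025 0.011 [-36.2 -22.2]
0.025 -0.0105 [-51.  -37.8]
0.0325 0.011 [-41.6 -17.1]
-21.964667865353533 [ 0.53618788 -0.00821404]
[[-0.1, 0.9], [0.9, -2.4], [-0.8, 1.5]]
-0.0288 0.0003 [ -4.6 -66.1]
0.0288 0.0003 [-49.  -29.5]
0.025 0.011 [-39.3 -23.6]
0.025 -0.0105 [-53.  -40.2]
0.0325 0.011 [-45.1 -18.9]
[(200, np.float32(0.159)), (205, np.float32(0.159)), (208, np.float32(0.159)), (340, np.float32(0.183)), (346, np.float32(0.183)), (350, np.float32(0.183))]
[(200, np.float32(0.159)), (205, np.float32(0.159)), (208, np.float32(0.159)), (340, np.float32(0.182)), (346, np.float32(0.182)), (350, np.float32(0.0))]
[(200, np.float32(0.145)), (205, np.float32(0.144)), (208, np.float32(0.145)), (340, np.float32(0.146)), (346, np.float32(0.145)), (350, np.float32(0.145))]
[(200, np.float32(0.145)), (205, np.float32(0.144)), (208, np.float32(0.144)), (340, np.float32(0.143)), (346, np.float32(0.143)), (350, np.float32(0.145))]
```

Tip placement is good: one tip is over the pad centre within about 2 mm, and the other is 16–19 mm in front of the pack and centred on it. Now I'll press in small steps.

```bash
python3 -m crank '[[0.050,0.004,0,0,0],[0.050,0.004,0,0,0],[0.050,0.002,0,0,0],[0.050,0,0,0,0],[0.050,0,0,0,0]]'; python3 -m crank '[[0.050,0.002,0,0,0],[0.050,0,0,0,0],[0.050,0,0,0,0]]'
python3 - <<'E'
from h import *
m,T=state();print(T[:3,3],m['force'],m['ft_torque'])
E
```

```text
t: 4.5
tcp_pos: [0.4932, -0.0427, 0.0]
tool_rot: [-0.175, 0.685, 0.175, 0.685]
force: [0.2, -0.0, 1.1]
finger_gap: 0.589
t: 4.8
tcp_pos: [0.4933, -0.0427, -0.0019]
tool_rot: [-0.175, 0.685, 0.175, 0.685]
force: [-0.2, -0.2, 3.5]
finger_gap: 0.591
[ 0.4932646  -0.04267865 -0.00187905] [-0.18282892 -0.22824973  3.53060432] [-0.06324359 -0.05988347  0.03343276]
```

```bash
python3 -m crank '[[0.050,0.002,0,0,0],[0.050,0.002,0,0,0],[0.050,0,0,0,0],[0.050,0,0,0,0]]'
python3 - <<'E'
from h import *
m,T=state();print(T[:3,3],m['force'],m['ft_torque'])
s=snapshot('wrist');cv2.imwrite('pics/w5.png',cv2.resize(s['image'][130:330,140:390],None,fx=3,fy=3,interpolation=cv2.INTER_CUBIC))
E
```

```text
t: 5.2
tcp_pos: [0.4923, -0.0424, -0.0054]
tool_rot: [-0.175, 0.685, 0.175, 0.685]
force: [-2.4, 1.5, 11.6]
finger_gap: 0.587
[ 0.49231574 -0.04243171 -0.00542572] [-2.42885606  1.5228911  11.63791529] [-0.20681525  0.24263931  0.02596169]
```

View pics/w5.png

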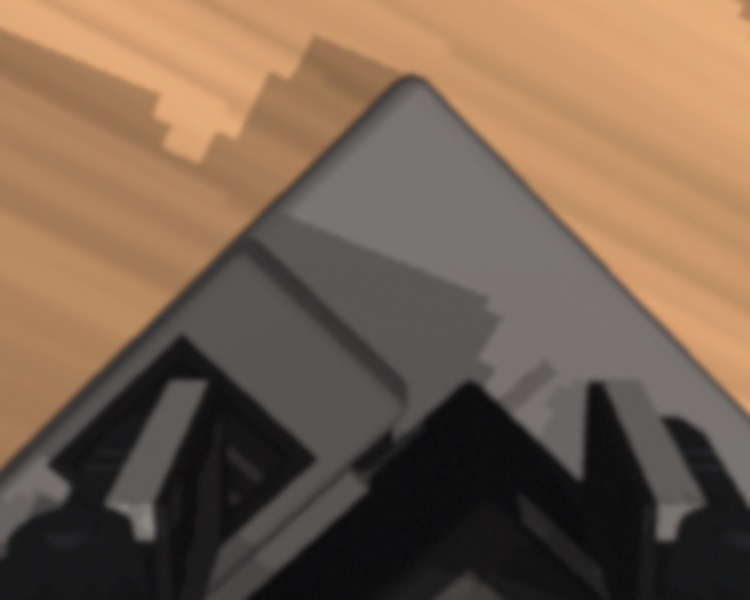

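The pack sprang out and the waiting finger stopped it: force along charger -x is about 2.9 N. I'll check that it holds steady and that nothing else moved.

```bash
python3 -m crank '[[0.050,0,0,0,0],[0.050,0,0,0,0],[0.050,0,0,0,0],[0.050,0,0,0,0],[0.050,0,0,0,0]]'
python3 - <<'E'
from h import *
m,T=state();print(T[:3,3],m['force'],m['ft_torque'])
s=snapshot('scene');a=cv2.resize(s['image'][150:270,210:350],None,fx=5,fy=5,interpolation=cv2.INTER_CUBIC);cv2.imwrite('pics/s6.png',a[:600])
w=snapshot('wrist');np.savez('w6.npz',T=T,**w)
# front top corner of the pack at z52 seen at w5 crop (470,382)
u,v=140+(470.5)/3-.5,130+382.5/3-.5
P=onplane(w,u,v,.052,T)
for th,t in((-17.2,(.5335,-.0055)),(-18,(.535,-.0066))):
    th=np.radians(th);d=P[:2]-t;C,S=np.cos(th),np.sin(th);print('corner local',C*d[0]+S*d[1],-S*d[0]+C*d[1])
t0=dict(np.load('top0.npz'))['image'];t1=snapshot('top')['image']
df=cv2.absdiff(t0,t1).max(2);cv2.imwrite('pics/df.png',np.hstack([t1[100:310,90:480],cv2.cvtColor(df,cv2.COLOR_GRAY2BGR)[100:310,90:480]]))
E
```

```text
t: 5.75
tcp_pos: [0.4923, -0.0424, -0.0054]
tool_rot: [-0.175, 0.685, 0.175, 0.685]
force: [-2.9, 0.5, 9.6]
finger_gap: 0.587
[ 0.49232388 -0.04242487 -0.00540972] [-2.94039432  0.52544059  9.62892601] [-0.22079062  0.24066155  0.07530478]
corner local -0.04648852655823319 -0.05527739446721353
corner local -0.047478705561076855 -0.05533845076356972
```

View pics/s6.png

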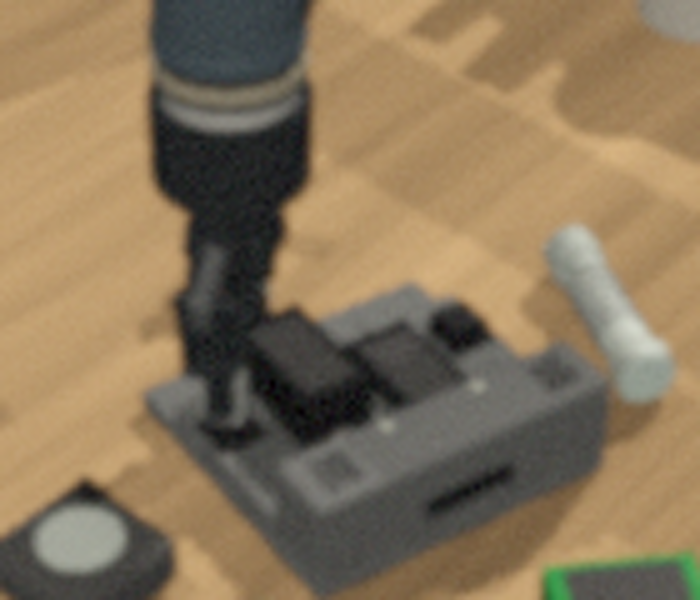

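View pics/df.png

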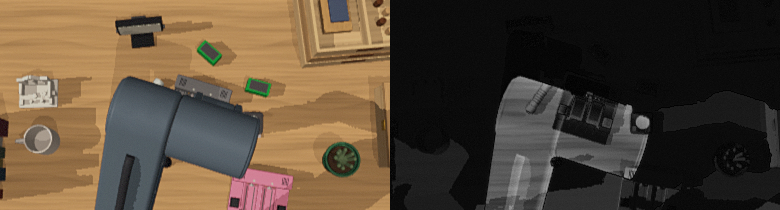

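Run:
```python
from h import *
w=dict(np.load('w6.npz'));T=w['T']
cv2.imwrite('pics/w6.png',cv2.resize(w['image'][210:330,215:365],None,fx=5,fy=5,interpolation=cv2.INTER_CUBIC))
u,v=140+(470.5)/3-.5,130+382.5/3-.5
th=np.radians(-17.4);t=(.5337,-.0055);C,S=np.cos(th),np.sin(th)
L=lambda P:np.array([C*(P[0]-t[0])+S*(P[1]-t[1]),-S*(P[0]-t[0])+C*(P[1]-t[1]),P[2]])
for z in(.012,.03,.052):print(z,L(onplane(w,u,v,z,T)).round(4))
for (x,y) in((300,258),(290,262),(297,275),(305,290),(296,300),(310,310)):print(x,y,L(deproj(w,x,y,T)).round(4))
```

```text
0.012 [-0.0367 -0.0415  0.012 ]
0.03 [-0.0411 -0.0478  0.03  ]
0.052 [-0.0465 -0.0555  0.052 ]
300 258 [-0.0384 -0.0413  0.0157]
290 262 [-0.0345 -0.0439  0.0182]
297 275 [-0.037  -0.0434  0.0343]
305 290 [-0.0386 -0.0419  0.0471]
296 300 [-0.035  -0.0433  0.0518]
310 310 [-0.0363 -0.0374  0.0529]
```

View pics/w6.png

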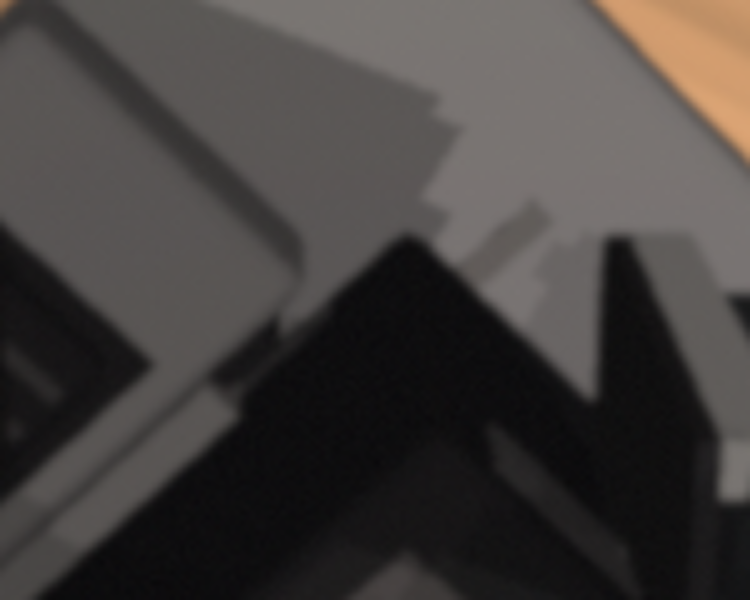

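The pack front is at charger x of about -38 mm, so it has travelled about 18 mm, under half. Its top is still at 52 mm, so it wasn't lifted, and it rests against the finger with a steady push. I'm handing in.

```bash
python3 -c "
from station import manip
m=manip.sense();print(m['t'],m['force']);print(manip.sign_off())"
```

```text
5.9 [-1.9037305  -0.2704374  10.96682005]
the job is handed in; nothing more can be done
None
```

I ejected the tall pack from the right bay of the grey charger and handed the job in at 5.9 s, still holding. One fingertip keeps the right thumb pad pressed, and the other, which waited about 16–19 mm in front of the pack, now has the pack pressed against it.

**Last checks**
- **Pack position:** its front is at charger x ≈ -38 mm, about 18 mm out and under the 35 mm that would be half. Its top is still at about 52 mm, so it was not lifted.
- **Holding force:** the pack pushes the finger with about 2–3 N along the charger's -x. The press on the pad is about 10–11 N, steady over the last 0.7 s.
- **Low pack:** it looks seated in the scene picture.
- **Bystanders:** the flashlight and tape measure look undisturbed in the scene picture, and the top view shows no sign of movement in what it can see. The arm hides the queen there, so I did not confirm it directly.

**What disagreed**
- The fingertips measured about 35 mm behind the reported TCP, further than the description implies. I worked from the measured tips, and touching the pad confirmed the height.
- Charger pose fits from the two cameras differed by about 3–4 mm.
- My first estimate of the pack's front corner came out wrong because I used its bottom corner at the height of its top. The depth readings gave the final figure.

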